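# Lock the display turntable with the tin at its front

### The job

The display turntable is locked with the round cosmetics pot at its front. Push its sliding bolt right out by the red knob, spin the platter by pushing its rim until the food tin on it stands at the front, in line with the bolt, then push the bolt fully home so that it locks there. Do it all with gentle pushes of the fingertips: pinch and lift nothing, keep off the goods, which must stay upright in their places on the platter, and leave the other things on the counter where they are.

Things in the scene. Friction and masses are not known exactly. Their poses are not given: they have to be found in the camera images.
- turntable: fixed black base of the display turntable. Origin on the counter top under the rotation axis; its -x axis points to its front (towards the bolt), +z up. The base disc reaches 125 mm from the axis; at the front a black tongue, 56 mm wide and 10 mm high, reaches 220 mm from the axis; a steel guide block on it, 144 to 166 mm from the axis and 34 mm wide, is 25 mm high
- platter_top (a point): point on the rotation axis at the top of the round wooden platter (42 mm above the counter). The platter is 280 mm across and 18 mm thick, with a dark 1 mm mat, 218 mm across; four goods stand on it 62 mm from the axis, a quarter turn apart. Its rim has four rounded finger scallops, right through its thickness, 52 mm wide at the rim and cut in to 116 mm from the axis
- platter (a joint): turn of the platter, rad, counter-clockwise from above, no stops; about 0 at the start: pot in front, the scallops, midway between the goods, 45 and 135 degrees either side of the front. A fingertip in a scallop pushes it either way (under 1 N). It stays where left. The bolt enters a hidden flared slot in line with each good (every pi/2); within 7 degrees it draws the platter into line
- bolt (a joint): how far the sliding bolt is pushed out, away from the axis along the turntable's -x, in m: 0 = fully home and locking (as at the start), 0.024 = right out. Above 0.021 the platter is free. It slides with about 2.5 N of friction and stays where it is left; it has no spring; while it is home the platter is locked
- knob (a point): middle of the bolt's red upright knob, 45 mm above the counter: push it there. A post 17 mm in diameter, top at 62 mm, 183 mm from the axis when the bolt is home, 207 mm when out. Home, it leaves a 34 mm gap to the platter's rim, where a fingertip fits; in the gap keep above 25 mm, over the bolt's shank and the guide block
- tea_tin: loose food tin with a green, white and red label and a golden lid, 57 mm across, 72 mm high, standing on the platter (another like it at the back of the counter plays no part), at one of the three places that are not at the front; origin at the centre of its underside. This is the one that must come to the front
- cream_pot: loose round cosmetics pot with a red lid and a white and red label, 58 mm across, 50 mm high, at the front of the platter at the start; origin at the centre of its underside
- gift_box_e: loose tall packet, red and yellow, 60 x 60 mm, 85 mm high, on the platter; origin at the centre of its underside
- price_stand: loose little price card on a foot, 36 x 90 mm, 70 mm high, left of the turntable; leave it alone
- calculator: loose calculator, 150 x 105 x 20 mm, farther to the left; leave it alone
- gift_box_b: loose flat gift box, gold and dark brown, 60 x 96 x 28 mm, lying left of the turntable; leave it alone
- peg_doll_0: loose turned wooden doll, red body with a white band and a round plain head, 38 mm across, 86 mm high, on the platter; origin at the centre of its underside
Not all that is in view belongs to the job. Leave any turquoise look-alike of the peg_doll_0 alone.

How it is judged:
By the outcome, as a careful person would: the job done as asked, in the order asked, and still so for the second after the job is handed in, with the robot touching nothing.
It also fails if it takes over 69 s, if anything falls off the work surface, if the arm or the gripper's body presses on something with over 40 N, if the wrist force passes 120 N, or if a joint passes its speed limit or range.

### The arm

A 7-joint arm with a two-finger parallel gripper is mounted at the origin on a cart in front of the work surface, level with it; the furniture and walls round the work are solid. World frame = base frame: x ahead of the robot, y to its left, z up, the work surface at z = 0. Lengths are in m, angles in degrees, forces in N, time in s.
With the tool pointing down it reaches from about 0.425 to 0.875 m from the base axis. Payload 4.7 kg.
Tool frame: the origin (TCP) lies at the very end of the fingers, on their centre line; the grasp point (between the pads) lies 19 mm behind it; z points along the fingers, y is the line along which they close (so a half turn about z gives the same grasp; the last joint's range is limited). The gripper opens to 87 mm and grips with 3 to 60 N. Pads are 19 mm wide; open, the fingers measure 117 mm over their backs; the gripper's body (75 mm by 190 mm) begins 51 mm behind the grasp point.
Start: joints at [-67.661, 18.392, -4.016, 83.108, 1.295, 78.541, -3.26], TCP at [0.239, 0.605, 0.223] pointing down, gripper open.
Joint ranges: [-163.93, 163.93], [-17.29, 119.83], [-79.2, 71.16], [3.27, 140.29], [-89.18, 269.18], [5.43, 117.66], [-154.24, 154.24]. Speed limits (degrees/s): [147.25, 147.25, 180, 180, 180, 180, 180].

### API

Orientations are given as [roll, pitch, yaw] about the fixed x, y, z axes, in that order (R = Rz(yaw) Ry(pitch) Rx(roll)).
In Python, from cell import get_obs, eyes, env gives the robot as it stands.
- The arm moves only by the tool servo_tool, never from a script. Its argument "series" is a list that holds one entry, the list of rows, each a list of 7 numbers: the shift along the tool's x, y, z in units of 300 mm (1.0 is 300 mm), then the turn, a rotation vector about the tool's x, y, z in units of pi rad (1.0 is pi rad), then the opening, from 0 (shut) to 1 (fully open). In form: [[[tx, ty, tz, wx, wy, wz, gripper], ...]]. A call has 1 to 12 rows; each row is the pose to reach, as a shift and turn from the pose commanded when the call began, along the tool's axes at that moment, turning the shorter way round; what a row does not reach only later rows make up. A row lasts 1/12 s, in which the tool goes at most 41.7 mm and 7.16 degrees, less where a joint would pass 70% of its speed; a pose out of reach is approached as far as the arm can. A call with a number of a shift or a turn outside -1 to 1 is refused whole. A call with a gripper value outside its range is refused whole. The fingers move at their own pace and stop on an object; "grip_force" is the grip in N (left out, the last holds). Time passes only in rows, so rows that repeat a pose let the fingers close. It gives the time, the measured TCP pose, the force, the opening and the grip force at its end, in the units of the state.
- get_obs(): the state, without advancing time (a new reading comes with each control period).
- eyes.read_camera(name): name is "side" or "top" or "wrist"; returns a dict with "frame" (384x512x3 uint8, red, green, blue), "depth" (384x512 float32, m along the optical axis (not along the pixel's ray), 0 where there is no reading), "fx", "fy", "cx", "cy" (pixels), "origin" and "rotation" of the camera in the world; the wrist camera has in their place "mount" (4x4, takes a point from camera to tool coordinates, whose origin is the TCP and whose axes are the flange's). Camera axes: x right, y down, z forward; pixel columns grow to the right and rows downward; lengths in m; the calibration is good to about 2 mm. A picture is of the moment at which its call begins: read the wrist's pose just before it.
- env.sign_off(): hands the job in; it is judged then, once.
The state is a dict: "time_s": time; "qpos": joint angles; "joint_velocities": joint speeds; "effort": joint torques, N m; "tool_pos": TCP position; "tool_rot": TCP orientation; "force": force on the tool from outside, world axes, zero at the start; "wrist_torque": the same for the moment, N m; "grip_width": finger opening in m; "grasp_force": force on a finger pad.
Only numpy, scipy, OpenCV 4.12 (cv2) and the standard library are available. Lean on these libraries where they do the work, as an engineer would, in place of code of your own. Each camera call takes 0.05 s, during which the arm holds its last target. There are 200 camera calls.

## Working session

There is one attempt and no reset: what is moved stays moved. The work goes in short steps, Python scripts to look and compute and a tool call to move; the robot and the scene stay as the last step left them, time stands still between calls to the robot, and variables do not carry over. Pictures are saved under pics/ and viewed, at most 10 in all, crops included, and the job is handed in when it is done.

Besides the shell and the picture viewer there is one more tool, called after "Call:" as name([rows], argument=value, ...), one row to a line, values as JSON. servo_tool: Moves the arm, as the interface text tells. Shifts and turns lie within -1 to 1; 1 stands for 300 mm of shift or pi rad of turn. Its arguments: {"type":"object","properties":{"series":{"type":"array"},"grip_force":{"type":"number"}},"required":["series"]}

```bash
mkdir -p pics
cat > h.py <<'E'
import numpy as np, cv2
from cell import get_obs, eyes, env
def snap(n,f):
    c=eyes.read_camera(n); cv2.imwrite(f,cv2.cvtColor(c["frame"],cv2.COLOR_RGB2BGR)); return c
def pt(c,u,v,d=None):
    d=d or float(c["depth"][v,u]); p=np.array([(u-c["cx"])/c["fx"]*d,(v-c["cy"])/c["fy"]*d,d])
    return np.array(c["rotation"])@p+np.array(c["origin"])
def ptz(c,u,v,z):
    r=np.array(c["rotation"])@np.array([(u-c["cx"])/c["fx"],(v-c["cy"])/c["fy"],1]); o=np.array(c["origin"]); return o+r*(z-o[2])/r[2]
E
python3 - <<'E'
from h import *
import pickle
o=get_obs(); print(o)
for n in("top","side"):
    c=snap(n,f"pics/{n}0.png"); pickle.dump(c,open(n+"0.pkl","wb")); print(n,c["origin"],c["rotation"],c["fx"])
E
```

```text
{'time_s': 0.0, 'qpos': array([-67.66049002,  18.43944237,  -4.01529686,  83.17285299,
         1.2960937 ,  78.53983844,  -3.26006497]), 'joint_velocities': array([ 0.04078769,  0.08031342, -0.03331942, -0.04849714, -0.03108127,
       -0.01340118,  0.03515139]), 'effort': array([-3.28357073e-04, -4.91296971e+01, -4.04204344e-01, -3.12537789e+01,
       -6.39297324e-02,  4.38735075e-02,  1.73681069e-04]), 'tool_pos': array([0.2384203 , 0.60412354, 0.22147509]), 'tool_rot': array([-1.79893165e+02,  6.74078464e-03,  1.58470131e+02]), 'force': array([-0.24998261,  0.40185808,  0.60055217]), 'wrist_torque': array([ 0.02494787, -0.03234711,  0.00588252]), 'grasp_force': 0.0, 'grip_width': 0.08707631248851923}
top [ 0.40434179 -0.23665578  0.92369562] [-172.6025954     1.2395227   -89.69482876] 411.8260846964626
side [ 0.31387421 -0.88834494  0.56562489] [-126.53399248    1.23607749  -16.97985748] 362.50433578836686
```

View pics/top0.png

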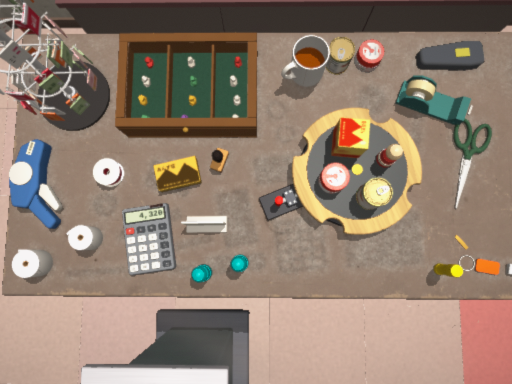

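View pics/side0.png

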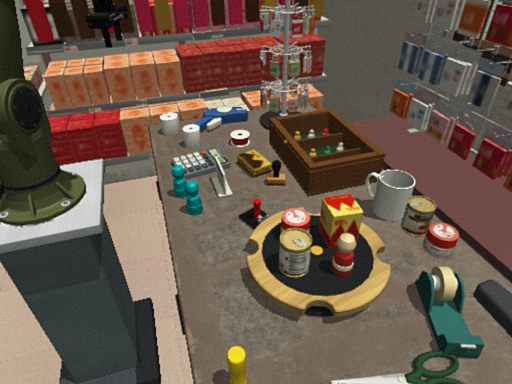

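```bash
cat > h2.py <<'E'
from h import *
from scipy.spatial.transform import Rotation as R
def fix(c): c["rotation"]=R.from_euler("xyz",c["rotation"],degrees=True).as_matrix(); return c
E
python3 - <<'E'
from h2 import *
import pickle
c=fix(pickle.load(open("top0.pkl","rb")))
v,u=np.mgrid[0:384,0:512]; d=c["depth"]
P=np.stack([(u-c["cx"])/c["fx"]*d,(v-c["cy"])/c["fy"]*d,d],-1)@c["rotation"].T+c["origin"]
print("counter z",np.median(P[225:250,300:400,2]))
roi=np.zeros(d.shape,bool); roi[100:240,255:430]=1
m=roi&(P[...,2]>.035)&(P[...,2]<.049)&(d>0)
hsv=cv2.cvtColor(c["frame"],cv2.COLOR_RGB2HSV)
m2=m&(hsv[...,1]>90)&(hsv[...,2]>110)
q=cv2.morphologyEx(m.astype(np.uint8),cv2.MORPH_OPEN,np.ones((3,3)))
cnt=max(cv2.findContours(m.astype(np.uint8),0,1)[0],key=cv2.contourArea)[:,0]
X=np.array([ptz(c,a,b,.042)[:2] for a,b in cnt])
w=np.ones(len(X),bool)
from scipy.optimize import least_squares
s=least_squares(lambda p:np.hypot(*(X-p[:2]).T)-.14,[X[:,0].mean(),X[:,1].mean()],loss="soft_l1",f_scale=.001)
print("axis",s.x)
rr=np.hypot(*(X-s.x).T); a=np.degrees(np.arctan2(*(X-s.x).T[::-1]))
lo=rr<.128
print("scallop contour angles",np.sort(a[lo]).round(0))
k=roi&(P[...,2]>.05)&(u<300)
print("knob",P[k].mean(0) if k.any() else None, k.sum(), u[k].mean(),v[k].mean())
for n,uv in dict(pot=(335,178),box=(353,130),doll=(394,152),tin=(377,189),hub=(357,170)).items(): print(n,pt(c,*uv))
cv2.imwrite("pics/c1.png",cv2.resize(cv2.cvtColor(c["frame"],cv2.COLOR_RGB2BGR)[95:245,245:435],None,fx=4,fy=4,interpolation=3))
E
```

```text
counter z 0.0003488618612084715
axis [ 0.57819009 -0.43673887]
scallop contour angles [-122. -122. -121. -120. -119. -118. -117. -116. -115. -114. -113. -112.
 -111. -109. -108. -107. -105. -105. -104. -104.  -33.  -32.  -31.  -31.
  -30.  -29.  -28.  -27.  -26.  -25.  -24.  -23.  -21.  -20.  -19.  -17.
  -16.  -16.  -15.  -14.  -13.   58.   59.   59.   60.   60.   61.   62.
   63.   64.   66.   67.   68.   69.   71.   72.   73.   75.   75.   76.
   76.  147.  148.  148.  149.  150.  151.  151.  152.  153.  155.  156.
  157.  158.  159.  160.  162.  163.  164.  164.  166.  166.  167.]
knob [ 0.57835925 -0.24188037  0.16743976] 140 267.7142857142857 157.02142857142857
pot [ 0.55052138 -0.38196522  0.09199307]
box [ 0.64006913 -0.41264149  0.12992918]
doll [ 0.59601832 -0.49185722  0.12835674]
tin [ 0.52512296 -0.46099798  0.11146126]
hub [ 0.57603144 -0.43742056  0.04671246]
```

View pics/c1.png

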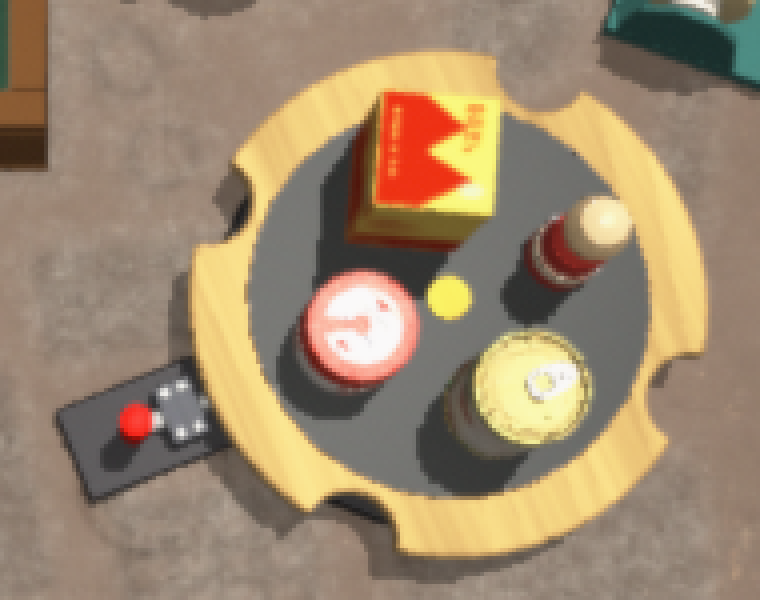

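The top view shows the turntable's axis at about px (357,170) and the red knob at (279,200). The pot is at the front, the tin is below at (377,193), so the platter has to turn 90° clockwise. I'll push the near scallop from 247° to 157°, clear of the bolt.

```bash
cat >> h2.py <<'E'
A=np.array([.5782,-.4367]); F=112.3
def go(*goals):
    """each goal x,y,z,yaw: print row numbers from the present pose"""
    o=get_obs(); Rt=R.from_euler("xyz",o["tool_rot"],degrees=True)
    for x,y,z,yaw in goals:
        t=Rt.inv().apply(np.array([x,y,z])-o["tool_pos"])/.3
        w=(Rt.inv()*R.from_euler("xyz",[180,0,yaw],degrees=True)).as_rotvec()/np.pi
        print(np.r_[t,w].round(4).tolist(), "mm",np.linalg.norm(t)*300//1)
def pol(r,a): return A+r*np.array([np.cos(np.radians(a)),np.sin(np.radians(a))])
def kn(r,z): return (*pol(r,F),z,F)
def st():
    o=get_obs(); p=o["tool_pos"][:2]-A; print("t",o["time_s"].__round__(2),o["tool_pos"].round(4),o["tool_rot"].round(1),"F",o["force"].round(1),"r",np.hypot(*p).round(4),"ang",np.degrees(np.arctan2(p[1],p[0])).round(2),"grip",round(o["grip_width"],4))
E
python3 - <<'E'
from h2 import *
import pickle
c=fix(pickle.load(open("top0.pkl","rb")))
k=ptz(c,278.7,200.4,.062); print("knob",k, np.hypot(*(k[:2]-A)), np.degrees(np.arctan2(*(k[:2]-A)[::-1])))
for u,v,z in((245+125/4,95+437/4,.01),(245+192/4,95+363/4,.01),(245+58/4,95+410/4,.01),(245+95/4,95+500/4,.01)):
    p=ptz(c,u,v,z)[:2]; print(p,np.hypot(*(p-A)),np.degrees(np.arctan2(*(p-A)[::-1])))
s=fix(pickle.load(open("side0.pkl","rb")))
print("side knob",pt(s,257,203),ptz(s,257,201,.062))
for u,v in((60,60),(40,30),(75,100),(30,80)): print("rack",pt(c,u,v))
go((.2,.42,.25,140),(.43,.17,.25,112),(.47,0,.25,112),kn(.157,.25))
E
```

```text
knob [ 0.50778405 -0.26822342  0.062     ] 0.1826000120691497 112.68282694421029
[ 0.50536588 -0.26465224] 0.18682944005336574 112.94472192175834
[ 0.54717491 -0.30221068] 0.13802149718870996 102.99020602157569
[ 0.52044114 -0.22724796] 0.21726997496929495 105.4168197850194
[ 0.47015156 -0.24796973] 0.21747087177315702 119.79121840637295
side knob [ 0.5060731  -0.27719833  0.06061024] [ 0.50778571 -0.27193888  0.062     ]
rack [0.75056922 0.14063184 0.20881898]
rack [0.75499749 0.12567567 0.3055947 ]
rack [0.71299217 0.15831662 0.10405964]
rack [0.76222391 0.26404773 0.09228015]
[-0.1062, -0.6182, -0.0936, -0.0005, 0.0001, 0.1026] mm 190.0
[-1.1252, -1.1121, -0.0926, -0.0005, 0.0003, 0.2582] mm 475.0
[-1.4571, -1.5903, -0.0918, -0.0005, 0.0003, 0.2582] mm 647.0
[-1.9644, -2.4346, -0.0903, -0.0005, 0.0003, 0.2565] mm 938.0
```

Call:
servo_tool([
  [[-0.11,-0.62,-0.09,0,0,0.1,0],[-0.11,-0.62,-0.09,0,0,0.1,0],[-0.11,-0.62,-0.09,0,0,0.1,0],[-0.11,-0.62,-0.09,0,0,0.1,0],[-0.11,-0.62,-0.09,0,0,0.1,0],[-0.77,-0.92,-0.09,0,0,0.256,0],[-0.77,-0.92,-0.09,0,0,0.256,0],[-0.77,-0.92,-0.09,0,0,0.256,0],[-0.77,-0.92,-0.09,0,0,0.256,0],[-0.77,-0.92,-0.09,0,0,0.256,0],[-0.77,-0.92,-0.09,0,0,0.256,0],[-0.77,-0.92,-0.09,0,0,0.256,0]],
], grip_force=10)

```text
time_s: 1.1
tool_pos: [0.3544, 0.26, 0.2495]
tool_rot: [180.0, 0.0, 112.0]
force: [0.7, 1.0, -0.2]
grip_width: 0.0149
grasp_force: 0.0
```

```bash
sed -i 's/F=112.3/F=112.5/' h2.py; python3 -c "
from h2 import *
st(); go((.45,.12,.25,F),(.47,0,.25,F),kn(.157,.25))"
```

```text
t 1.1 [0.3544 0.26   0.2495] [180.   0. 112.] F [ 0.7  1.  -0.2] r 0.7317 ang 107.81 grip 0.0149
[-0.5519, 0.1208, -0.0017, 0.0, 0.0001, -0.0029] mm 169.0
[-0.9478, 0.0329, -0.0016, 0.0, 0.0001, -0.0029] mm 284.0
[-1.9093, -0.1822, -0.0013, 0.0, 0.0001, -0.0029] mm 575.0
```

Call:
servo_tool([
  [[-0.55,0.12,0,0,0,-0.003,0],[-0.55,0.12,0,0,0,-0.003,0],[-0.55,0.12,0,0,0,-0.003,0],[-0.55,0.12,0,0,0,-0.003,0],[-0.55,0.12,0,0,0,-0.003,0],[-0.95,0.03,0,0,0,-0.003,0],[-0.95,0.03,0,0,0,-0.003,0],[-0.95,0.03,0,0,0,-0.003,0]],
])

```text
time_s: 1.77
tool_pos: [0.4688, 0.0032, 0.2493]
tool_rot: [-180.0, -0.0, 113.1]
force: [0.2, -0.7, -0.1]
grip_width: 0.0006
grasp_force: 0.0
```

```bash
python3 -c "
from h2 import *
st(); go(kn(.157,.2),kn(.157,.1))"
```

```text
t 1.77 [0.4688 0.0032 0.2493] [-180.    -0.   113.1] F [ 0.2 -0.7 -0.1] r 0.4533 ang 103.96 grip 0.0006
[-0.9685, -0.235, 0.1643, -0.0001, -0.0001, 0.0035] mm 303.0
[-0.9686, -0.2349, 0.4976, -0.0001, -0.0001, 0.0035] mm 334.0
```

Call:
servo_tool([
  [[-0.9685,-0.235,0.164,0,0,0.0035,0],[-0.9685,-0.235,0.164,0,0,0.0035,0],[-0.9685,-0.235,0.164,0,0,0.0035,0],[-0.9685,-0.235,0.164,0,0,0.0035,0],[-0.9685,-0.235,0.164,0,0,0.0035,0],[-0.9685,-0.235,0.164,0,0,0.0035,0],[-0.9685,-0.235,0.164,0,0,0.0035,0],[-0.9685,-0.235,0.164,0,0,0.0035,0],[-0.9685,-0.235,0.398,0,0,0.0035,0],[-0.9685,-0.235,0.398,0,0,0.0035,0],[-0.9685,-0.235,0.398,0,0,0.0035,0]],
])

```text
time_s: 2.68
tool_pos: [0.5145, -0.2879, 0.1236]
tool_rot: [-179.6, -0.5, 112.4]
force: [-1.0, 1.0, -0.3]
grip_width: 0.0007
grasp_force: 0.0
```

```bash
python3 -c "
from h2 import *
st(); c=snap('wrist','pics/w1.png'); print(c['mount'])
st(); go(kn(.157,.06),kn(.157,.036))"
```

```text
t 2.68 [ 0.5145 -0.2879  0.1236] [-179.6   -0.5  112.4] F [-1.   1.  -0.3] r 0.1618 ang 113.17 grip 0.0007
[[-8.41319505e-04 -9.67929724e-01 -2.51219708e-01  6.87168723e-02]
 [ 9.99999562e-01 -7.11030406e-04 -6.09393555e-04  2.86755250e-04]
 [ 4.11225284e-04 -2.51220111e-01  9.67929898e-01 -1.62002476e-01]
 [ 0.00000000e+00  0.00000000e+00  0.00000000e+00  1.00000000e+00]]
t 2.73 [ 0.516  -0.2889  0.1269] [-179.7   -0.3  112.4] F [ 0.9  0.5 -0.4] r 0.1603 ang 112.81 grip 0.0005
[-0.0123, 0.004, 0.2228, -0.0015, -0.0017, -0.0006] mm 66.0
[-0.0127, 0.0044, 0.3028, -0.0015, -0.0017, -0.0006] mm 90.0
```

View pics/w1.png

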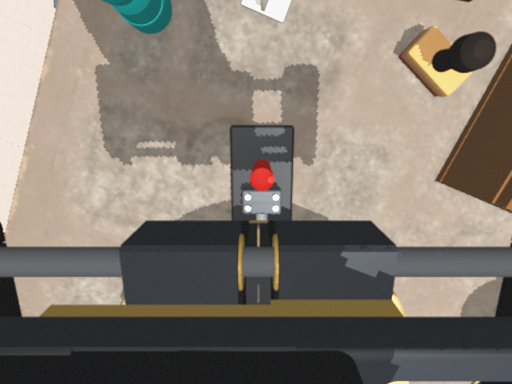

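The wrist view shows the knob at (262,179), straight ahead along tool x and just clear of the finger, so I can go down into the gap.

Call:
servo_tool([
  [[-0.003,0,0.0,0,0,0,0],[-0.003,0,0.1,0,0,0,0],[-0.003,0,0.1,0,0,0,0],[-0.003,0,0.1,0,0,0,0]],
])

```text
time_s: 3.07
tool_pos: [0.5182, -0.2921, 0.1012]
tool_rot: [180.0, -0.0, 112.4]
force: [0.7, 0.1, 0.9]
grip_width: 0.0005
grasp_force: 0.0
```

```bash
python3 -c "
from h2 import *
st(); go(kn(.157,.06),kn(.157,.036))"
```

```text
t 3.07 [ 0.5182 -0.2921  0.1012] [180.   -0.  112.4] F [0.7 0.1 0.9] r 0.1566 ang 112.55 grip 0.0005
[0.0014, 0.0004, 0.1372, 0.0001, -0.0001, -0.0008] mm 41.0
[0.0013, 0.0004, 0.2172, 0.0001, -0.0001, -0.0008] mm 65.0
```

Call:
servo_tool([
  [[0.001,0,0.06,0,0,0,0],[0.001,0,0.12,0,0,0,0],[0.001,0,0.17,0,0,0,0],[0.001,0,0.2,0,0,0,0],[0.001,0,0.217,0,0,0,0],[0.001,0,0.217,0,0,0,0],[0.01,0,0.217,0,0,0,0],[0.02,0,0.217,0,0,0,0],[0.03,0,0.217,0,0,0,0],[0.04,0,0.217,0,0,0,0]],
])

```text
time_s: 3.9
tool_pos: [0.5139, -0.2825, 0.0361]
tool_rot: [179.9, 0.2, 112.3]
force: [0.7, -2.8, -0.0]
grip_width: 0.0006
grasp_force: 1.3
```

```bash
python3 -c "
from h2 import *
st(); go(kn(.190,.036))"
```

```text
t 3.9 [ 0.5139 -0.2825  0.0361] [179.9   0.2 112.3] F [ 0.7 -2.8 -0. ] r 0.1671 ang 112.63 grip 0.0006
[0.0765, 0.001, 0.0001, 0.0005, 0.0008, -0.0011] mm 22.0
```

Contact came as expected, so I'll push the bolt out.

Call:
servo_tool([
  [[0.01,0,0,0,0,0,0],[0.02,0,0,0,0,0,0],[0.03,0,0,0,0,0,0],[0.04,0,0,0,0,0,0],[0.05,0,0,0,0,0,0],[0.06,0,0,0,0,0,0],[0.067,0,0,0,0,0,0],[0.073,0,0,0,0,0,0],[0.073,0,0,0,0,0,0]],
])

```text
time_s: 4.65
tool_pos: [0.5057, -0.2626, 0.0353]
tool_rot: [179.9, 0.2, 112.3]
force: [3.7, -5.0, -1.0]
grip_width: 0.0006
grasp_force: 3.3
```

```bash
python3 -c "
from h2 import *
st(); go(kn(.190,.036))"
```

```text
t 4.65 [ 0.5057 -0.2626  0.0353] [179.9   0.2 112.3] F [ 3.7 -5.  -1. ] r 0.1886 ang 112.61 grip 0.0006
[0.0046, 0.0012, -0.0024, 0.0004, 0.0011, -0.0011] mm 1.0
```

Call:
servo_tool([
  [[0.004,0,0,0,0,0,0],[0.008,0,0,0,0,0,0],[0.008,0,0,0,0,0,0]],
])

```text
time_s: 4.9
tool_pos: [0.5057, -0.2626, 0.0355]
tool_rot: [179.9, 0.5, 112.2]
force: [7.4, -9.5, -5.7]
grip_width: 0.0008
grasp_force: 5.9
```

```bash
python3 -c "
from h2 import *
st()
s=(*pol(.165,247.5),.16,67.5)
go(kn(.180,.036),kn(.180,.15),kn(.235,.15))"
```

```text
t 4.9 [ 0.5057 -0.2626  0.0355] [179.9   0.5 112.2] F [ 7.4 -9.5 -5.7] r 0.1886 ang 112.61 grip 0.0008
[-0.0288, 0.0013, -0.0015, 0.0006, 0.0026, -0.0014] mm 8.0
[-0.0319, 0.0021, -0.3815, 0.0006, 0.0026, -0.0014] mm 114.0
[0.1514, 0.0013, -0.383, 0.0006, 0.0026, -0.0014] mm 123.0
```

Call:
servo_tool([
  [[-0.05,0,0,0,0,0,0],[-0.05,0,0,0,0,0,0],[-0.05,0,-0.1,0,0,0,0],[-0.05,0,-0.2,0,0,0,0],[-0.05,0,-0.3,0,0,0,0],[-0.05,0,-0.42,0,0,0,0],[-0.05,0,-0.55,0,0,0,0],[-0.05,0,-0.55,0,0,0,0]],
])

```text
time_s: 5.57
tool_pos: [0.5118, -0.2742, 0.2065]
tool_rot: [179.6, 0.2, 112.3]
force: [1.1, -1.2, 1.7]
grip_width: 0.0006
grasp_force: 0.0
```

Run:
```python
from h2 import *
st()
go((*pol(.18,202),.2,90),(*pol(.15,247.5),.2,67.5),(*pol(.15,247.5),.08,67.5))
```

```text
t 5.57 [ 0.5118 -0.2742  0.2065] [179.6   0.2 112.3] F [ 1.1 -1.2  1.7] r 0.1755 ang 112.21 grip 0.0006
[-0.5818, -0.6011, 0.0198, 0.0025, 0.0009, 0.1239] mm 251.0
[-0.9398, -0.3534, 0.0231, 0.0027, 0.0004, 0.2489] mm 301.0
[-0.9381, -0.3563, 0.4231, 0.0027, 0.0004, 0.2489] mm 326.0
```

Call:
servo_tool([
  [[-0.94,-0.354,0.02,0.0027,0,0.249,0],[-0.94,-0.354,0.02,0.0027,0,0.249,0],[-0.94,-0.354,0.02,0.0027,0,0.249,0],[-0.94,-0.354,0.02,0.0027,0,0.249,0],[-0.94,-0.354,0.02,0.0027,0,0.249,0],[-0.94,-0.354,0.02,0.0027,0,0.249,0],[-0.94,-0.354,0.02,0.0027,0,0.249,0],[-0.94,-0.354,0.02,0.0027,0,0.249,0],[-0.94,-0.354,0.02,0.0027,0,0.249,0],[-0.94,-0.354,0.02,0.0027,0,0.249,0]],
])

```text
time_s: 6.4
tool_pos: [0.5173, -0.5737, 0.1923]
tool_rot: [-179.4, 0.0, 67.4]
force: [0.4, 1.1, 0.1]
grip_width: 0.0002
grasp_force: 0.0
```

Run:
```python
from h2 import *
st(); c=snap("top","pics/t2.png")
cv2.imwrite("pics/c2.png",cv2.resize(cv2.cvtColor(c["frame"],cv2.COLOR_RGB2BGR)[95:245,245:435],None,fx=4,fy=4,interpolation=3))
go((*pol(.138,247.5),.1,67.5),(*pol(.138,247.5),.03,67.5))
```

```text
t 6.4 [ 0.5173 -0.5737  0.1923] [-179.4    0.    67.4] F [0.4 1.1 0.1] r 0.1499 ang -113.96 grip 0.0002
[0.0343, 0.0129, 0.31, -0.0029, 0.0001, 0.0001] mm 93.0
[0.0344, 0.015, 0.5433, -0.0029, 0.0001, 0.0001] mm 163.0
```

View pics/c2.png

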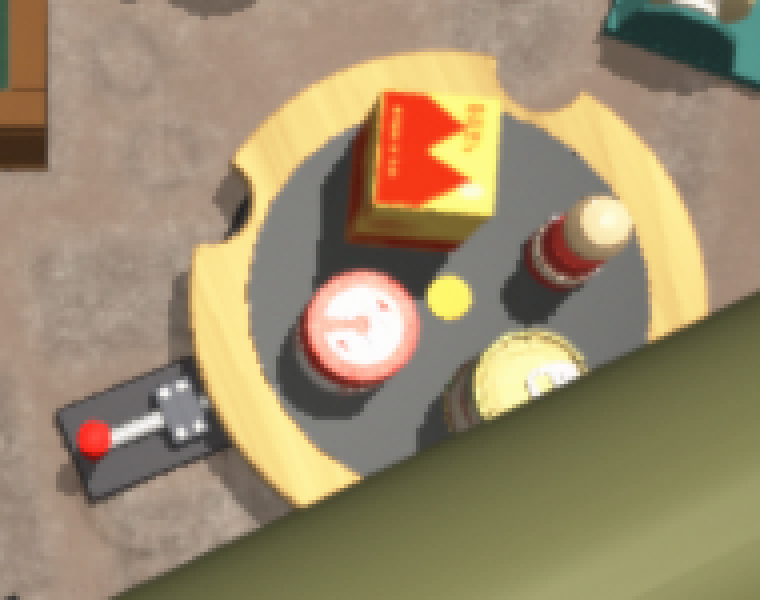

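The bolt is out, with the knob now at crop px (95,438), and the platter and goods haven't moved. Next I'll lower into the scallop.

Call:
servo_tool([
  [[0.034,0.012,0.1,-0.003,0,0,0],[0.034,0.012,0.2,-0.003,0,0,0],[0.034,0.013,0.3,-0.003,0,0,0],[0.034,0.013,0.3,-0.003,0,0,0]],
])

```text
time_s: 6.78
tool_pos: [0.5257, -0.5595, 0.0972]
tool_rot: [-179.6, -0.3, 67.7]
force: [-0.4, 0.8, -3.9]
grip_width: 0.0003
grasp_force: 0.0
```

Run:
```python
from h2 import *
st()
go((*pol(.138,247.5),.03,67.5))
```

```text
t 6.78 [ 0.5257 -0.5595  0.0972] [-179.6   -0.3   67.7] F [-0.4  0.8 -3.9] r 0.1336 ang -113.16 grip 0.0003
[-0.0159, 0.0065, 0.2239, -0.0021, -0.0015, 0.001] mm 67.0
```

Call:
servo_tool([
  [[-0.01,0.003,0.06,0,0,0,0],[-0.012,0.003,0.12,0,0,0,0],[-0.012,0.003,0.18,0,0,0,0],[-0.012,0.003,0.21,0,0,0,0],[-0.012,0.003,0.215,0,0,0,0],[-0.012,0.003,0.215,0,0,0,0]],
])

```text
time_s: 7.28
tool_pos: [0.5251, -0.5702, 0.0402]
tool_rot: [179.9, 0.2, 67.5]
force: [0.1, 0.3, 0.4]
grip_width: 0.0004
grasp_force: 0.0
```

```bash
cat >> h2.py <<'E'
def arc(a0,a1,n,r=.137,z=.031): go(*[(*pol(r,a),z,a-180) for a in np.linspace(a0,a1,n+1)[1:]])
E
python3 - <<'E'
from h2 import *
st(); arc(247,223,12)
E
```

```text
t 7.28 [ 0.5251 -0.5702  0.0402] [179.9   0.2  67.5] F [0.1 0.3 0.4] r 0.1437 ang -111.69 grip 0.0004
[0.0228, -0.0267, 0.0305, 0.0008, 0.001, 0.014] mm 13.0
[0.0237, -0.0426, 0.0305, 0.0008, 0.001, 0.0251] mm 17.0
[0.0253, -0.0585, 0.0304, 0.0008, 0.001, 0.0362] mm 21.0
[0.0273, -0.0743, 0.0304, 0.0008, 0.001, 0.0473] mm 25.0
[0.03, -0.09, 0.0303, 0.0009, 0.0009, 0.0584] mm 29.0
[0.0332, -0.1057, 0.0303, 0.0009, 0.0009, 0.0695] mm 34.0
[0.0369, -0.1212, 0.0302, 0.0009, 0.0009, 0.0806] mm 39.0
[0.0412, -0.1365, 0.0302, 0.0009, 0.0009, 0.0918] mm 43.0
[0.046, -0.1517, 0.0301, 0.0009, 0.0009, 0.1029] mm 48.0
[0.0513, -0.1667, 0.0301, 0.0009, 0.0009, 0.114] mm 53.0
[0.0571, -0.1816, 0.03, 0.001, 0.0009, 0.1251] mm 57.0
[0.0635, -0.1962, 0.03, 0.001, 0.0008, 0.1362] mm 62.0
```

Call:
servo_tool([
  [[0.022,0.0,0.03,0.0008,0.001,0,0],[0.022,-0.015,0.03,0.0008,0.001,0.007,0],[0.0228,-0.0267,0.03,0.0008,0.001,0.014,0],[0.0237,-0.0426,0.03,0.0008,0.001,0.025,0],[0.0253,-0.0585,0.03,0.0008,0.001,0.036,0],[0.0273,-0.0743,0.03,0.0008,0.001,0.047,0],[0.03,-0.09,0.03,0.0009,0.001,0.058,0],[0.0332,-0.1057,0.03,0.0009,0.001,0.07,0],[0.037,-0.121,0.03,0.0009,0.001,0.081,0],[0.041,-0.1365,0.03,0.0009,0.001,0.092,0],[0.046,-0.152,0.03,0.0009,0.001,0.103,0],[0.051,-0.167,0.03,0.0009,0.001,0.114,0]],
])

```text
time_s: 8.28
tool_pos: [0.484, -0.5372, 0.0313]
tool_rot: [179.9, -0.0, 46.8]
force: [0.5, -0.2, -0.3]
grip_width: 0.0008
grasp_force: 0.3
```

Run:
```python
from h2 import *
st(); arc(226,200,12)
```

```text
t 8.28 [ 0.484  -0.5372  0.0313] [179.9  -0.   46.8] F [ 0.5 -0.2 -0.3] r 0.1377 ang -133.12 grip 0.0008
[0.0031, -0.0242, 0.0008, 0.0003, -0.0001, 0.0164] mm 7.0
[0.0043, -0.0415, 0.0008, 0.0003, -0.0001, 0.0284] mm 12.0
[0.0062, -0.0586, 0.0008, 0.0003, -0.0001, 0.0404] mm 17.0
[0.0087, -0.0757, 0.0008, 0.0003, -0.0002, 0.0525] mm 22.0
[0.0118, -0.0927, 0.0008, 0.0003, -0.0002, 0.0645] mm 28.0
[0.0156, -0.1095, 0.0008, 0.0003, -0.0002, 0.0765] mm 33.0
[0.0201, -0.1262, 0.0007, 0.0003, -0.0002, 0.0886] mm 38.0
[0.0251, -0.1427, 0.0007, 0.0003, -0.0002, 0.1006] mm 43.0
[0.0308, -0.1591, 0.0007, 0.0003, -0.0002, 0.1127] mm 48.0
[0.0371, -0.1751, 0.0007, 0.0003, -0.0002, 0.1247] mm 53.0
[0.044, -0.191, 0.0007, 0.0003, -0.0002, 0.1367] mm 58.0
[0.0515, -0.2065, 0.0007, 0.0003, -0.0002, 0.1488] mm 63.0
```

Call:
servo_tool([
  [[0.003,-0.018,0.001,0,0,0.012,0],[0.004,-0.036,0.001,0,0,0.025,0],[0.006,-0.055,0.001,0,0,0.038,0],[0.0087,-0.0757,0.001,0,0,0.0525,0],[0.0118,-0.0927,0.001,0,0,0.0645,0],[0.0156,-0.1095,0.001,0,0,0.0765,0],[0.02,-0.126,0.001,0,0,0.0886,0],[0.025,-0.143,0.001,0,0,0.1006,0],[0.031,-0.159,0.001,0,0,0.1127,0],[0.037,-0.175,0.001,0,0,0.1247,0],[0.044,-0.191,0.001,0,0,0.1367,0],[0.0515,-0.2065,0.001,0,0,0.1488,0]],
])

```text
time_s: 9.28
tool_pos: [0.4491, -0.4839, 0.0311]
tool_rot: [179.9, -0.0, 20.0]
force: [0.5, -0.1, 0.9]
grip_width: 0.0004
grasp_force: 0.3
```

Run:
```python
from h2 import *
st(); c=snap("top","pics/t3.png")
cv2.imwrite("pics/c3.png",cv2.resize(cv2.cvtColor(c["frame"],cv2.COLOR_RGB2BGR)[95:245,245:435],None,fx=4,fy=4,interpolation=3))
arc(199,175,12)
```

```text
t 9.28 [ 0.4491 -0.4839  0.0311] [179.9  -0.   20. ] F [ 0.5 -0.1  0.9] r 0.1374 ang -159.93 grip 0.0004
[0.0011, -0.0208, -0.0007, -0.0002, -0.0002, 0.0161] mm 6.0
[0.0022, -0.0367, -0.0007, -0.0002, -0.0002, 0.0272] mm 11.0
[0.0038, -0.0525, -0.0007, -0.0002, -0.0002, 0.0383] mm 15.0
[0.006, -0.0683, -0.0007, -0.0002, -0.0002, 0.0494] mm 20.0
[0.0087, -0.084, -0.0006, -0.0002, -0.0002, 0.0605] mm 25.0
[0.012, -0.0996, -0.0006, -0.0002, -0.0002, 0.0716] mm 30.0
[0.0158, -0.1151, -0.0006, -0.0002, -0.0002, 0.0828] mm 34.0
[0.0202, -0.1304, -0.0006, -0.0002, -0.0002, 0.0939] mm 39.0
[0.0251, -0.1456, -0.0006, -0.0002, -0.0002, 0.105] mm 44.0
[0.0305, -0.1606, -0.0006, -0.0002, -0.0002, 0.1161] mm 49.0
[0.0365, -0.1754, -0.0006, -0.0003, -0.0002, 0.1272] mm 53.0
[0.0429, -0.1899, -0.0006, -0.0003, -0.0002, 0.1383] mm 58.0
```

View pics/c3.png

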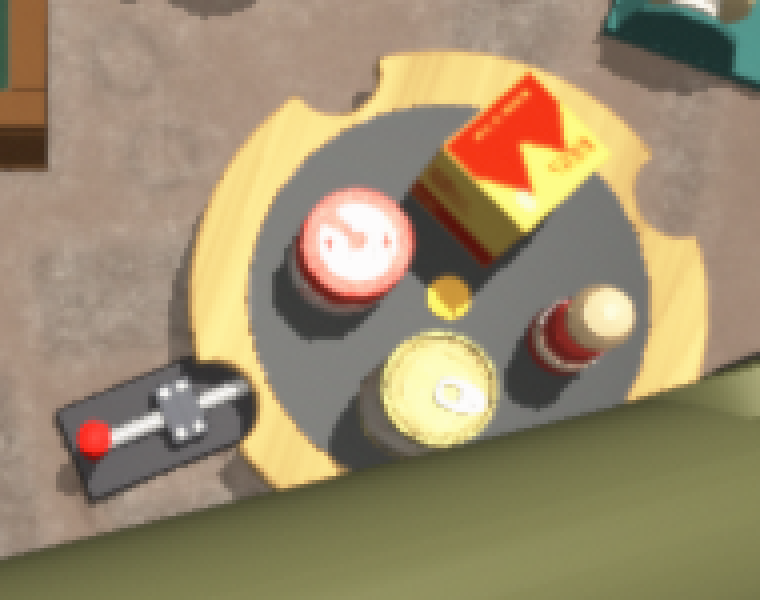

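The platter has turned about 43° clockwise and everything is upright, so I'll keep going.

Call:
servo_tool([
  [[0.001,-0.016,0,0,0,0.012,0],[0.002,-0.034,0,0,0,0.025,0],[0.004,-0.0525,0,0,0,0.038,0],[0.006,-0.068,0,0,0,0.049,0],[0.0087,-0.084,0,0,0,0.0605,0],[0.012,-0.0996,0,0,0,0.0716,0],[0.0158,-0.115,0,0,0,0.083,0],[0.02,-0.13,0,0,0,0.094,0],[0.025,-0.1456,0,0,0,0.105,0],[0.0305,-0.16,0,0,0,0.116,0],[0.0365,-0.175,0,0,0,0.127,0],[0.043,-0.19,0,0,0,0.138,0]],
])

```text
time_s: 10.33
tool_pos: [0.4417, -0.4259, 0.0309]
tool_rot: [180.0, -0.0, -4.8]
force: [0.4, -0.8, -0.1]
grip_width: 0.0005
grasp_force: 0.3
```

Run:
```python
from h2 import *
st(); arc(174,158,8)
```

```text
t 10.33 [ 0.4417 -0.4259  0.0309] [180.   -0.   -4.8] F [ 0.4 -0.8 -0.1] r 0.1369 ang 175.49 grip 0.0005
[0.0004, -0.0278, -0.0005, 0.0001, -0.0003, 0.0178] mm 8.0
[0.0015, -0.0437, -0.0005, 0.0001, -0.0003, 0.0289] mm 13.0
[0.0033, -0.0595, -0.0005, 0.0001, -0.0003, 0.04] mm 17.0
[0.0055, -0.0753, -0.0005, 0.0001, -0.0003, 0.0511] mm 22.0
[0.0084, -0.091, -0.0005, 0.0001, -0.0003, 0.0622] mm 27.0
[0.0117, -0.1066, -0.0005, 0.0001, -0.0003, 0.0733] mm 32.0
[0.0156, -0.122, -0.0005, 0.0001, -0.0003, 0.0845] mm 36.0
[0.0201, -0.1373, -0.0005, 0.0001, -0.0003, 0.0956] mm 41.0
```

Call:
servo_tool([
  [[0,-0.015,0,0,0,0.011,0],[0.0008,-0.03,0,0,0,0.02,0],[0.0015,-0.044,0,0,0,0.029,0],[0.003,-0.0595,0,0,0,0.04,0],[0.0055,-0.075,0,0,0,0.051,0],[0.0084,-0.091,0,0,0,0.062,0],[0.0117,-0.106,0,0,0,0.073,0],[0.0156,-0.12,0,0,0,0.084,0],[0.0175,-0.129,0,0,0,0.09,0],[0.0175,-0.129,0,0,0,0.09,0],[0.0175,-0.129,0,0,0,0.09,0]],
])

```text
time_s: 11.25
tool_pos: [0.4504, -0.3873, 0.0304]
tool_rot: [-180.0, -0.0, -20.8]
force: [-0.1, -0.1, -0.1]
grip_width: 0.0001
grasp_force: 0.0
```

```bash
cat >> h2.py <<'E'
from scipy.optimize import minimize_scalar
def platter(f):
    c=fix(snap("top",f)); fr=cv2.cvtColor(c["frame"],cv2.COLOR_RGB2HSV)
    # wood fraction at r=.130 by angle, matched to 4 gaps of half-width ~10 deg
    a=np.arange(0,360,.5); W=[]
    for t in a:
        q=c["rotation"].T@(np.r_[pol(.132,t),.042]-c["origin"]); u=q[0]/q[2]*c["fx"]+c["cx"]; v=q[1]/q[2]*c["fy"]+c["cy"]
        h=fr[int(round(v)),int(round(u))]; W.append(15<h[0]<30 and h[1]>80 and h[2]>120)
    W=np.array(W); gaps=a[~W]; return gaps,c
E
python3 - <<'E'
from h2 import *
st(); g,c=platter("pics/t4.png")
i=np.split(g,np.where(np.diff(g)>1)[0]+1); print([(x[0],x[-1]) for x in i])
cv2.imwrite("pics/c4.png",cv2.resize(cv2.cvtColor(c["frame"],cv2.COLOR_RGB2BGR)[95:245,245:435],None,fx=4,fy=4,interpolation=3))
arc(157,155,2)
E
```

```text
t 11.25 [ 0.4504 -0.3873  0.0304] [-180.    -0.   -20.8] F [-0.1 -0.1 -0.1] r 0.137 ang 158.87 grip 0.0001
[(np.float64(63.5), np.float64(82.0)), (np.float64(116.0), np.float64(150.5)), (np.float64(152.5), np.float64(155.0)), (np.float64(156.5), np.float64(159.5)), (np.float64(162.5), np.float64(164.5)), (np.float64(170.0), np.float64(170.5)), (np.float64(172.5), np.float64(173.0)), (np.float64(174.5), np.float64(176.0)), (np.float64(178.0), np.float64(179.5)), (np.float64(182.5), np.float64(183.0)), (np.float64(186.5), np.float64(187.0)), (np.float64(193.0), np.float64(195.5)), (np.float64(197.0), np.float64(199.0)), (np.float64(201.0), np.float64(202.0)), (np.float64(206.0), np.float64(206.5)), (np.float64(208.0), np.float64(220.0)), (np.float64(221.5), np.float64(225.0)), (np.float64(228.0), np.float64(229.5)), (np.float64(231.5), np.float64(232.0)), (np.float64(235.0), np.float64(235.5)), (np.float64(237.5), np.float64(262.0)), (np.float64(299.5), np.float64(308.5)), (np.float64(334.0), np.float64(352.0))]
[0.001, -0.0234, -0.0022, -0.0002, 0.0, 0.0176] mm 7.0
[0.0015, -0.0314, -0.0022, -0.0002, 0.0, 0.0232] mm 9.0
```

View pics/c4.png

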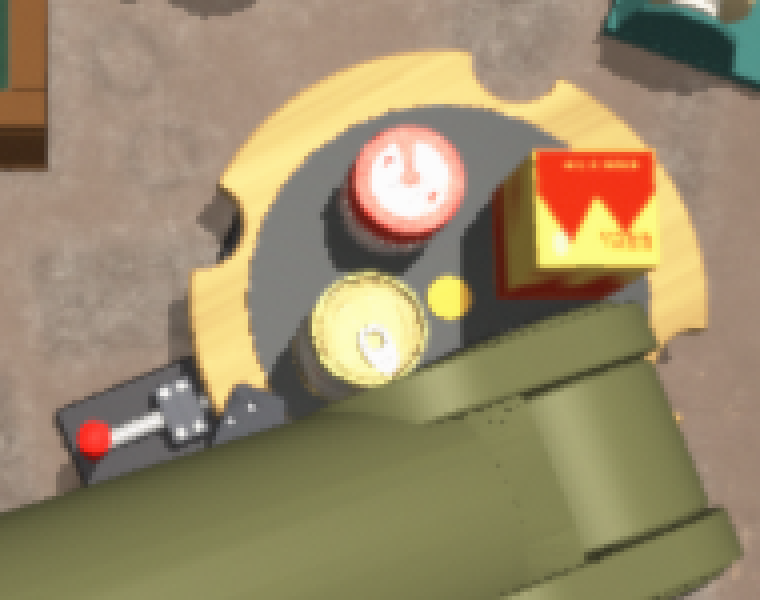

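The tin is nearly at the front: the scallop centres are at 72.75° and 343°, which leaves 5.3° to go.

Call:
servo_tool([
  [[0,-0.012,0,0,0,0.009,0],[0.001,-0.024,0,0,0,0.018,0],[0.001,-0.032,0,0,0,0.0235,0],[0.002,-0.041,0,0,0,0.029,0],[0.002,-0.041,0,0,0,0.029,0],[0.002,-0.041,0,0,0,0.029,0]],
])

```text
time_s: 11.8
tool_pos: [0.4554, -0.3759, 0.0301]
tool_rot: [-180.0, 0.0, -26.0]
force: [-0.2, -0.2, 0.0]
grip_width: 0.0006
grasp_force: 0.0
```

Run:
```python
from h2 import *
st(); g,c=platter("pics/t5.png")
i=np.split(g,np.where(np.diff(g)>1)[0]+1); print([(x[0].item(),x[-1].item()) for x in i if x[0]<100 or x[0]>310])
go((*pol(.15,157),.031,-26),(*pol(.15,157),.2,-26),)
```

```text
t 11.8 [ 0.4554 -0.3759  0.0301] [-180.    0.  -26.] F [-0.2 -0.2  0. ] r 0.1371 ang 153.66 grip 0.0006
[(59.0, 77.5), (328.5, 347.5)]
[-0.0424, 0.0284, -0.0029, -0.0002, 0.0001, -0.0003] mm 15.0
[-0.0426, 0.0281, -0.5662, -0.0002, 0.0001, -0.0003] mm 170.0
```

Centres are now 68.25° and 338°, within 0.7° of the target. I'll retreat.

Call:
servo_tool([
  [[-0.01,0.02,0,0,0,0,0],[-0.025,0.025,0,0,0,0,0],[-0.025,0.025,-0.1,0,0,0,0],[-0.025,0.025,-0.2,0,0,0,0],[-0.025,0.025,-0.33,0,0,0,0],[-0.025,0.025,-0.46,0,0,0,0],[-0.025,0.025,-0.56,0,0,0,0],[-0.025,0.025,-0.56,0,0,0,0]],
])

```text
time_s: 12.52
tool_pos: [0.4464, -0.3833, 0.2047]
tool_rot: [-180.0, -0.6, -26.2]
force: [-0.7, -0.9, -1.1]
grip_width: 0.0003
grasp_force: 0.0
```

Run:
```python
from h2 import *
st(); go(kn(.25,.2),kn(.25,.1))
```

```text
t 12.52 [ 0.4464 -0.3833  0.2047] [-180.    -0.6  -26.2] F [-0.7 -0.9 -1.1] r 0.1422 ang 157.93 grip 0.0003
[-0.1529, -0.5842, 0.0143, 0.0038, -0.0016, -0.7704] mm 181.0
[-0.1563, -0.5841, 0.3476, 0.0038, -0.0016, -0.7704] mm 209.0
```

Call:
servo_tool([
  [[-0.153,-0.584,0.01,0,0,-0.77,0],[-0.153,-0.584,0.01,0,0,-0.77,0],[-0.153,-0.584,0.01,0,0,-0.77,0],[-0.153,-0.584,0.01,0,0,-0.77,0],[-0.153,-0.584,0.01,0,0,-0.77,0],[-0.153,-0.584,0.01,0,0,-0.77,0],[-0.153,-0.584,0.01,0,0,-0.77,0],[-0.153,-0.584,0.01,0,0,-0.77,0],[-0.153,-0.584,0.01,0,0,-0.77,0],[-0.153,-0.584,0.01,0,0,-0.77,0],[-0.153,-0.584,0.01,0,0,-0.77,0],[-0.153,-0.584,0.01,0,0,-0.77,0]],
])

```text
time_s: 13.52
tool_pos: [0.48, -0.2025, 0.1945]
tool_rot: [-179.9, -0.0, 60.2]
force: [-0.5, 0.7, 0.0]
grip_width: 0.0002
grasp_force: 0.0
```

Run:
```python
from h2 import *
st(); go(kn(.25,.2),kn(.25,.1))
```

```text
t 13.52 [ 0.48   -0.2025  0.1945] [-179.9   -0.    60.2] F [-0.5  0.7  0. ] r 0.2539 ang 112.75 grip 0.0002
[-0.0051, 0.0125, -0.0184, -0.0004, -0.0004, -0.2907] mm 6.0
[-0.0053, 0.013, 0.3149, -0.0004, -0.0004, -0.2907] mm 94.0
```

Call:
servo_tool([
  [[-0.005,0.0125,0,0,0,-0.29,0],[-0.005,0.0125,0,0,0,-0.29,0],[-0.005,0.0125,0,0,0,-0.29,0],[-0.005,0.0125,0.05,0,0,-0.29,0],[-0.005,0.0125,0.1,0,0,-0.29,0],[-0.005,0.0125,0.15,0,0,-0.29,0],[-0.005,0.0125,0.2,0,0,-0.29,0],[-0.005,0.0125,0.3,0,0,-0.29,0],[-0.005,0.0125,0.31,0,0,-0.29,0],[-0.005,0.0125,0.31,0,0,-0.29,0]],
])

```text
time_s: 14.35
tool_pos: [0.4812, -0.2052, 0.1006]
tool_rot: [-179.8, -0.2, 111.9]
force: [-0.6, 0.2, 0.8]
grip_width: 0.0002
grasp_force: 0.0
```

Run:
```python
from h2 import *
st(); go(kn(.245,.038),kn(.225,.038))
```

```text
t 14.35 [ 0.4812 -0.2052  0.1006] [-179.8   -0.2  111.9] F [-0.6  0.2  0.8] r 0.251 ang 112.74 grip 0.0002
[-0.0205, 0.0046, 0.2085, -0.0013, -0.0009, -0.0033] mm 62.0
[-0.0871, 0.0053, 0.2083, -0.0013, -0.0009, -0.0033] mm 67.0
```

Call:
servo_tool([
  [[-0.01,0.004,0.06,0,0,-0.003,0],[-0.01,0.004,0.12,0,0,-0.003,0],[-0.01,0.004,0.17,0,0,-0.003,0],[-0.01,0.004,0.2,0,0,-0.003,0],[-0.015,0.004,0.208,0,0,-0.003,0],[-0.03,0.004,0.208,0,0,-0.003,0],[-0.045,0.004,0.208,0,0,-0.003,0],[-0.06,0.004,0.208,0,0,-0.003,0],[-0.075,0.004,0.208,0,0,-0.003,0],[-0.085,0.004,0.208,0,0,-0.003,0],[-0.095,0.004,0.208,0,0,-0.003,0]],
])

```text
time_s: 15.27
tool_pos: [0.4953, -0.2308, 0.0401]
tool_rot: [180.0, -0.1, 112.6]
force: [-2.1, 2.6, 1.6]
grip_width: 0.0005
grasp_force: 1.3
```

Run:
```python
from h2 import *
st(); go(kn(.201,.038))
```

```text
t 15.27 [ 0.4953 -0.2308  0.0401] [ 1.800e+02 -1.000e-01  1.126e+02] F [-2.1  2.6  1.6] r 0.2219 ang 111.94 grip 0.0005
[-0.0697, -0.0074, 0.0068, 0.0, -0.0007, 0.0005] mm 21.0
```

Call:
servo_tool([
  [[-0.01,-0.002,0.003,0,0,0,0],[-0.02,-0.004,0.003,0,0,0,0],[-0.03,-0.006,0.003,0,0,0,0],[-0.04,-0.006,0.003,0,0,0,0],[-0.05,-0.006,0.003,0,0,0,0],[-0.057,-0.006,0.003,0,0,0,0],[-0.063,-0.006,0.003,0,0,0,0],[-0.067,-0.006,0.003,0,0,0,0],[-0.067,-0.006,0.003,0,0,0,0]],
])

```text
time_s: 16.02
tool_pos: [0.5015, -0.2507, 0.0389]
tool_rot: [-180.0, -0.0, 112.6]
force: [-0.0, 2.7, -0.2]
grip_width: 0.0006
grasp_force: 0.9
```

Run:
```python
from h2 import *
st(); go(kn(.201,.038))
```

```text
t 16.02 [ 0.5015 -0.2507  0.0389] [-180.    -0.   112.6] F [-0.   2.7 -0.2] r 0.2012 ang 112.42 grip 0.0006
[-0.0006, -0.0009, 0.0031, -0.0, -0.0001, 0.0005] mm 0.0
```

Force is still only about 2.7 N, so the bolt hasn't clearly reached its stop; I'll press on to find it.

Call:
servo_tool([
  [[-0.006,0,0,0,0,0,0],[-0.01,0,0,0,0,0,0],[-0.014,0,0,0,0,0,0],[-0.018,0,0,0,0,0,0],[-0.018,0,0,0,0,0,0]],
])

```text
time_s: 16.43
tool_pos: [0.5018, -0.2514, 0.0387]
tool_rot: [-179.9, -0.6, 112.7]
force: [-6.3, 12.1, 8.6]
grip_width: 0.0003
grasp_force: 6.5
```

Run:
```python
from h2 import *
st()
```

```text
t 16.43 [ 0.5018 -0.2514  0.0387] [-179.9   -0.6  112.7] F [-6.3 12.1  8.6] r 0.2004 ang 112.42 grip 0.0003
```

At the stop, stalled at r 0.2004 under about 14 N. I'll back off, lift and check.

Call:
servo_tool([
  [[0.04,0,0,0,0,0,0],[0.08,0,0,0,0,0,0],[0.1,0,0,0,0,0,0],[0.1,0,-0.13,0,0,0,0],[0.1,0,-0.26,0,0,0,0],[0.1,0,-0.39,0,0,0,0],[0.3,0,-0.5,0,0,0,0],[0.42,0,-0.5,0,0,0,0],[0.54,0,-0.5,0,0,0,0],[0.6,0,-0.5,0,0,0,0],[0.6,0,-0.5,0,0,0,0],[0.6,0,-0.5,0,0,0,0]],
])

```text
time_s: 17.43
tool_pos: [0.4346, -0.0885, 0.1895]
tool_rot: [179.8, -0.0, 112.8]
force: [0.3, -0.6, 1.1]
grip_width: 0.0003
grasp_force: 0.0
```

Run:
```python
from h2 import *
st(); g,c=platter("pics/t6.png")
i=np.split(g,np.where(np.diff(g)>1)[0]+1); print([(x[0].item(),x[-1].item()) for x in i])
cv2.imwrite("pics/c6.png",cv2.resize(cv2.cvtColor(c["frame"],cv2.COLOR_RGB2BGR)[95:295,170:435],None,fx=3,fy=3,interpolation=3))
```

```text
t 17.43 [ 0.4346 -0.0885  0.1895] [179.8  -0.  112.8] F [ 0.3 -0.6  1.1] r 0.3767 ang 112.41 grip 0.0003
[(59.0, 77.5), (149.0, 167.5), (238.5, 256.5), (295.5, 304.5), (328.5, 347.5)]
```

View pics/c6.png

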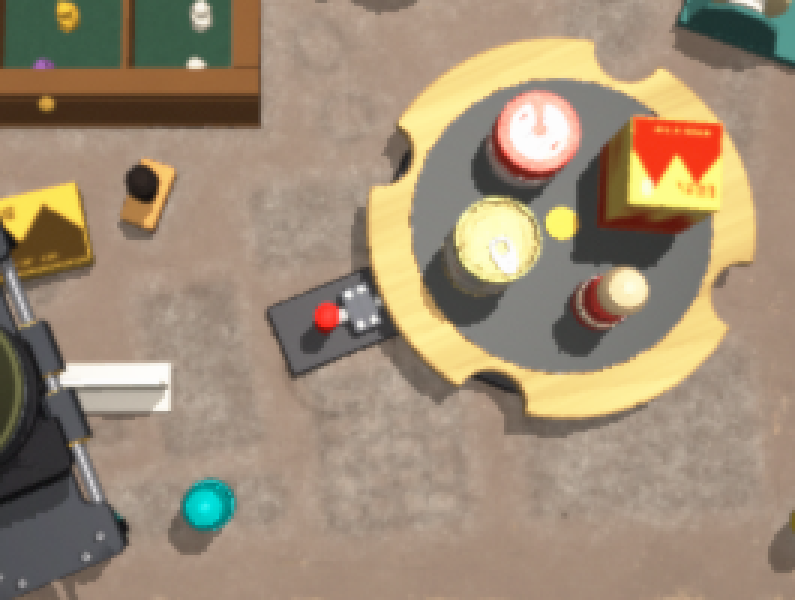

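The knob is back at px (279,200.7), its home position. The tin stands at the front, the goods are upright and the arm is clear, so I'll hand in.

```bash
python3 -c "
from cell import env
print(env.sign_off())"
```

```text
the job is handed in; nothing more can be done
None
```

The job is handed in: I pushed the bolt out, turned the platter a quarter turn clockwise to bring the food tin to the front, and pushed the bolt fully home. The last picture shows the goods upright and the nearby things unmoved. It took about 17 s of robot time; no verdict came back.

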